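# Load the three storage tanks on their wagons

### The arm

A 7-joint arm with a two-finger parallel gripper is mounted at the origin on the work surface. World frame = base frame: x ahead of the robot, y to its left, z up, the work surface at z = 0. Lengths are in m, angles in rad, forces in N, time in s.
With the tool pointing down it reaches from about 0.4 to 0.85 m from the base axis. Payload 4.5 kg.
Tool frame: the origin (TCP) lies between the finger pads; the fingertips stand 11 mm ahead of it and the grasp point (between the pads) lies 8 mm behind it (r.tip_reach is the distance from the TCP to the fingertips, in m); x points along the fingers, y is the direction in which the jaws open and shut, and the axes are right-handed (so a half turn about x gives the same grasp; the last joint's range is limited). The gripper opens to 88 mm and grips with 3 to 60 N. Pads are 18 mm wide; open, the fingers measure 123 mm over their backs; the gripper's body (75 mm by 187 mm) begins 45 mm behind the grasp point.
Start: joints at [1.376, 0.689, -0.195, 1.565, 0.157, 0.902, -0.215], TCP at [0.142, -0.609, 0.25] pointing down, gripper open.
Joint ranges: [-3.01, 3.01], [-0.46, 2.08], [-1.47, 1.51], [0.13, 2.56], [-1, 4.14], [0.04, 2.09], [-2.66, 2.66]. Speed limits (rad/s): [2.57, 2.57, 3.14, 3.14, 3.14, 3.14, 3.14].

### API

Orientations are given as a unit quaternion [x, y, z, w].
In Python, from plant import r gives the robot as it stands.
- The arm moves only by the tool drive_tool, never from a script. Its argument "deltas" is a list of rows, each a list of 3 entries, a list of its own where there are three numbers: the turn, a rotation vector about the tool's x, y, z in degrees, then the shift along the tool's x, y, z in cm, then the finger opening in cm, from 0 to 8.81. A call has 1 to 12 rows; each row shifts and turns the commanded pose from where the row before left it, along the tool's axes as they then stand; what a row does not reach is not made up. A row lasts 1/12 s, in which the tool goes at most 41.7 mm and 7.16 degrees, less where a joint would pass 70% of its speed; a pose out of reach is approached as far as the arm can. A call is refused whole if a number of a shift passes 4.17 or a number of a turn 7.16, either way. A call with a gripper value outside its range is refused whole. The fingers move at their own pace and stop on an object; "force" is the grip in N (left out, the last holds). Time passes only in rows, so rows that do not move let the fingers close. It gives the time, the measured TCP pose, the force and the opening at its end, in the units of the state.
- r.get_state(): the state, without advancing time (a new reading comes with each control period).
- r.snapshot(name): name is "side" or "top" or "wrist"; returns a dict with "color" (400x640x3 uint8, red, green, blue), "fov_y" (degrees; the focal length in pixels is half the picture's height over the tangent of half this angle, whatever the lens; pixels are square), "cx", "cy" (the principal point, pixels), "extrinsics" (4x4, takes a point from world to camera coordinates); the wrist camera has in their place "tool_from_camera" (4x4, takes a point from camera to tool coordinates, whose origin is the TCP and whose axes are the tool frame's). Camera axes: x right, y up, looking along -z (the intrinsics and any distortion apply to the point x, -y, -z); pixel columns grow to the right and rows downward; lengths in m; the calibration is good to about 2 mm. A picture is of the moment at which its call begins: read the wrist's pose just before it. There is no depth.
- r.finish_job(): hands the job in, once; it reports no verdict.
The state is a dict: "clock": time; "q": joint angles; "qd": joint speeds; "joint_torque": joint torques, N m; "tool_pos": TCP position; "eef_rot": TCP orientation; "contact_force": force on the tool from outside, world axes, zero at the start; "moment": the same for the moment, N m; "opening": opening from 0.0 (shut) to 1.0 (fully open).
Only numpy, scipy, OpenCV 4.12 (cv2) and the standard library are available. Lean on these libraries where they do the work, as an engineer would, in place of code of your own. Each camera call takes 0.05 s, during which the arm holds its last target. There are 200 camera calls.

### The job

Load the three round storage tanks onto the flat wagons, each one standing upright and flat on the deck inside the cradle ring of its own size: smallest tank in the smallest ring, middle in the middle, largest in the largest. One of the tanks is still in the wooden stock box, so slide the box's clear lid fully open by its handle to get at it, and leave the lid open. Keep the tanks upright all the way and leave the two rectangular crates where they are.

Things in the scene. Friction and masses are not known exactly. Their poses are not given: they have to be found in the camera images.
- tank_small: Upright cylindrical aluminium storage tank with thin dark bands and domed top, diameter 28 mm, height 44 mm, about 0.07 kg: the smallest of three. Loose. Origin: centre of its underside; z up. One of the three tanks, not always the same, starts inside the stock box under the clear lid, its underside there also at table height.
- tank_medium: Upright cylindrical aluminium storage tank with thin dark bands and domed top, diameter 41 mm, height 50 mm, about 0.13 kg: the middle one of three. Loose. Origin: centre of its underside; z up. One of the three tanks, not always the same, starts inside the stock box under the clear lid, its underside there also at table height.
- tank_large: Upright cylindrical aluminium storage tank with thin dark bands and domed top, diameter 54 mm, height 56 mm, about 0.22 kg: the largest of three. Loose. Origin: centre of its underside; z up. One of the three tanks, not always the same, starts inside the stock box under the clear lid, its underside there also at table height.
- wagon_small: Flat wagon fixed on its own piece of track; plank deck 132 mm long (x) by 90 mm wide (y), deck top 42 mm above the table. On the deck an upstanding dark steel cradle ring, 8 mm high, 4 mm thick, inner diameter 46 mm: the smallest of the three rings. Origin: centre of the ring at table height (42 mm below the deck top); x along the track, z up.
- wagon_medium: Flat wagon fixed on its own piece of track; plank deck 132 mm long (x) by 90 mm wide (y), deck top 42 mm above the table. On the deck an upstanding dark steel cradle ring, 8 mm high, 4 mm thick, inner diameter 60 mm: the middle of the three rings. Origin: centre of the ring at table height (42 mm below the deck top); x along the track, z up.
- wagon_large: Flat wagon fixed on its own piece of track; plank deck 132 mm long (x) by 90 mm wide (y), deck top 42 mm above the table. On the deck an upstanding dark steel cradle ring, 8 mm high, 4 mm thick, inner diameter 74 mm: the largest of the three rings. Origin: centre of the ring at table height (42 mm below the deck top); x along the track, z up.
- lid_handle (a point): Handle on the clear sliding lid of the fixed wooden stock box: dark wooden bar 12 mm thick (x), 60 mm long (y), standing 68 to 98 mm above the table. Point: in the bar, 92 mm above the table. Axes are the box's: the lid slides open level along -x, roughly towards the robot. The box's centre lies (43 mm + lid opening) from this point along +x; the tank inside is within 7 mm of it.
- box_lid (a joint): Lid opening, m: 0 shut, 0.105 fully open at its stop, the inside then all uncovered and the lid jutting out level in front, still captive. About 1.5 N of friction; stays where left. Clear plate 4 mm thick, top 68 mm above the table. Box inside 100 mm (x) by 134 mm (y), outside 112 by 146 mm; side and back walls 73 mm high, front wall (-x) 62 mm.
- crate_a: Rectangular wooden crate, 52 x 40 x 36 mm high, about 0.12 kg, loose on the table; not to be moved (there are two alike). Origin: centre of its underside, x along its 52 mm side, z up.
- crate_b: Rectangular wooden crate, 52 x 40 x 36 mm high, about 0.12 kg, loose on the table; not to be moved (there are two alike). Origin: centre of its underside, x along its 52 mm side, z up.
There are look-alikes about, which are no part of the job. Leave any orange or pink look-alike of the tank_small alone.

How it is judged:
By the outcome, as a careful person would: the job done as asked, in the order asked, and still so for the second after the job is handed in, with the robot touching nothing.
It also fails if it takes over 90 s, if anything falls off the work surface, if the arm or the gripper's body presses on something with over 40 N, if the wrist force passes 120 N, or if a joint passes its speed limit or range.

## Working session

There is one attempt and no reset: what is moved stays moved. The work goes in short steps, Python scripts to look and compute and a tool call to move; the robot and the scene stay as the last step left them, time stands still between calls to the robot, and variables do not carry over. Pictures are saved under pics/ and viewed, about 12 in all and at most 16, crops included, and the job is handed in when it is done.

Besides the shell and the picture viewer there is one more tool, called after ">>>" as a command line: name --argument value ..., lists and objects as JSON in quotes. drive_tool: Moves the arm, as the interface text tells. Its arguments: {"type":"object","properties":{"deltas":{"type":"array","items":{"type":"array"}},"force":{"type":"number"}},"required":["deltas"]}

```bash
ls; mkdir -p pics; python3 - <<'E'
from plant import r
import cv2
s=r.get_state();print(s)
for n in("top","side"):
    d=r.snapshot(n);cv2.imwrite(f"pics/{n}0.png",d["color"][:,:,::-1]);print(n,d["fov_y"],d["cx"],d["cy"],d["extrinsics"],[k for k in d])
d=r.snapshot("wrist");print({k:v for k,v in d.items() if k!="color"})
E
```

```text
pics
{'clock': 0.0, 'q': array([ 1.37580637,  0.68995669, -0.19447349,  1.56635346,  0.15730932,
        0.90251084, -0.21509896]), 'qd': array([ 0.001668  , -0.00048563, -0.00085589,  0.00035109,  0.00161938,
        0.00034643,  0.00092261]), 'joint_torque': array([ 4.64973364e-04, -5.27564907e+01, -1.26698021e+00, -1.53432852e+01,
       -5.27326623e-02,  6.37476085e-03,  1.97427312e-04]), 'tool_pos': array([ 0.1415369 , -0.60812689,  0.24892352]), 'eef_rot': array([-0.7023483 , -0.08137067,  0.70261647, -0.08009852]), 'contact_force': array([-0.55457082,  0.16639738, -0.14894551]), 'moment': array([-0.02012122,  0.02416287,  0.04515703]), 'opening': 0.9995003773466188}
top 52.13339515881043 321.23105149934406 204.73008484975134 [[ 0.01991293 -0.99965707 -0.01700666  0.02059729]
 [ 0.99752196  0.01871661  0.0678205  -0.50493973]
 [-0.06747893 -0.01831502  0.99755258 -1.04194167]
 [ 0.          0.          0.          1.        ]] ['color', 'fov_y', 'cx', 'cy', 'extrinsics']
side 48.01929777657509 325.6357176760537 195.7135431829891 [[-0.7103368  -0.70385302  0.00354423  0.36405091]
 [ 0.39464831 -0.3941042   0.83002084 -0.26209437]
 [-0.58281587  0.59099307  0.55772112 -0.88701497]
 [ 0.          0.          0.          1.        ]] ['color', 'fov_y', 'cx', 'cy', 'extrinsics']
{'fov_y': 67.62039669010028, 'cx': 317.0375207573687, 'cy': 196.43501103576205, 'tool_from_camera': array([[ 9.27809690e-04,  3.07668048e-01, -9.51493306e-01,
        -1.34683031e-01],
       [ 9.99999175e-01, -1.13075223e-03,  6.09476272e-04,
        -2.98802881e-04],
       [-8.88386804e-04, -9.51493086e-01, -3.07668844e-01,
        -7.96811886e-02],
       [ 0.00000000e+00,  0.00000000e+00,  0.00000000e+00,
         1.00000000e+00]])}
```

View pics/top0.png

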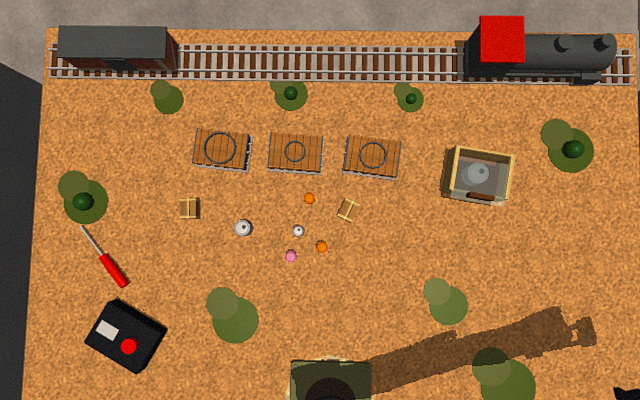

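View pics/side0.png

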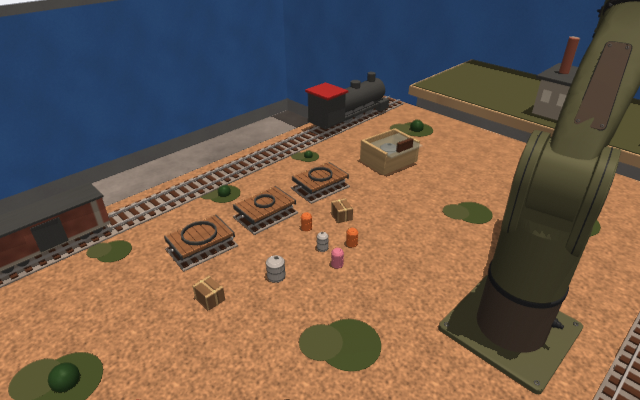

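The top view shows three decks: large ring at (221,148), small at (295,151), medium at (372,154). Loose silver tanks stand at (243,228) and (298,231), and one is in the box at (476,173). The look-alikes are orange at (309,198) and (321,246) and pink at (291,257). The crates are at (190,208) and (348,210). I'll check the silver tanks in an enlarged crop.

```bash
cat > h.py <<'E'
import numpy as np, cv2
from plant import r
from scipy.spatial.transform import Rotation as R
def cam(d,s=None):
    f=200/np.tan(np.radians(d["fov_y"]/2))
    if "extrinsics" in d: M=np.linalg.inv(d["extrinsics"])
    else:
        T=np.eye(4);T[:3,:3]=R.from_quat(s["eef_rot"]).as_matrix();T[:3,3]=s["tool_pos"];M=T@d["tool_from_camera"]
    return f,d["cx"],d["cy"],M
def px2w(d,u,v,z,s=None):
    f,cx,cy,M=cam(d,s); c=M[:3,3]; k=M[:3,:3]@np.array([(u-cx)/f,-(v-cy)/f,-1])
    return c+k*(z-c[2])/k[2]
def w2px(d,p,s=None):
    f,cx,cy,M=cam(d,s); q=np.linalg.inv(M)@np.append(p,1)
    return cx+f*q[0]/-q[2], cy-f*q[1]/-q[2]
def snap(n,fn=None):
    s=r.get_state();d=r.snapshot(n)
    if fn:cv2.imwrite("pics/"+fn,d["color"][:,:,::-1])
    return d,s
E
python3 - <<'E'
import cv2,numpy as np
a=cv2.imread("pics/top0.png")
c1=cv2.resize(a[190:270,220:340],None,fx=5,fy=5,interpolation=cv2.INTER_CUBIC)
c2=cv2.resize(a[120:180,185:410],(800,213),interpolation=cv2.INTER_CUBIC)
c3=cv2.resize(a[140:210,435:520],None,fx=5,fy=5,interpolation=cv2.INTER_CUBIC)[:, :]
c1=cv2.resize(c1,(480,320));c3=cv2.resize(c3,(320,263))
o=np.zeros((540,800,3),np.uint8);o[:320,:480]=c1;o[:263,480:]=c3;o[325:538]=c2
cv2.imwrite("pics/crop0.png",o)
E
```

```text
(no output)
```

View pics/crop0.png

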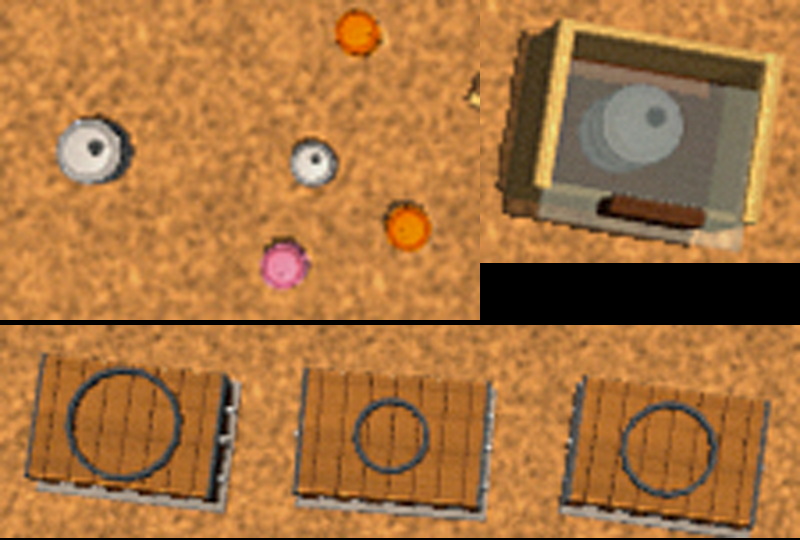

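The crop shows a small tank at (298,231), a medium one at (243,228), and the largest under the clear lid at (478,173). Handle is at about (482,196). The silver colour and the diameters separate the real tanks from the orange and pink look-alikes. Next I'll measure them.

```bash
python3 - <<'E'
from h import *
d,s=snap("top"); np.set_printoptions(precision=4,suppress=True)
hsv=cv2.cvtColor(d["color"],cv2.COLOR_RGB2HSV)
def blob(m,x0,y0,x1,y1):
    z=np.zeros_like(m);z[y0:y1,x0:x1]=m[y0:y1,x0:x1]
    n,l,st,c=cv2.connectedComponentsWithStats(z);i=1+np.argmax(st[1:,4]);return (l==i).astype(np.uint8),st[i],c[i]
f=cam(d)[0]
bright=((hsv[...,1]<60)&(hsv[...,2]>90)).astype(np.uint8)
for n,b,z in (("med",(228,212,262,244),.045),("small",(288,220,310,242),.04)):
    m,st,c=blob(bright,*b);cnt=max(cv2.findContours(m,0,2)[0],key=len);(u,v),rad=cv2.minEnclosingCircle(cnt)
    print(n,st,c,(u,v),rad,px2w(d,u,v,z),"diam mm",2*(rad+.5)/f*1000*(1.0-z))
dark=((hsv[...,1]<110)&(hsv[...,2]<100)).astype(np.uint8)
for n,b in (("L",(200,128,240,168)),("S",(280,136,310,166)),("M",(355,136,390,172))):
    m,st,c=blob(dark,*b);cnt=max(cv2.findContours(m,0,2)[0],key=len);e=cv2.fitEllipse(cnt)
    print(n,st,e,px2w(d,*e[0],.05),"outer mm",np.array(e[1])/f*970)
hm=((hsv[...,0]<15)&(hsv[...,1]>130)&(hsv[...,2]<110)).astype(np.uint8)
m,st,c=blob(hm,455,185,505,207);q=cv2.minAreaRect(cv2.findNonZero(m));print("handle",st,c,q)
print("handle pt",px2w(d,481.7,195.5,.098)); 
P=lambda X,Y:(435+(X-480)/3.765,140+Y/3.757)
print("rim BL BR FR FL",[px2w(d,*P(*p),.073)[:2] for p in((565,20),(777,55),(752,220),(540,188))])
print("large",px2w(d,*P(643,124),.053))
Rm=R.from_quat(s["eef_rot"]).as_matrix();print("tool axes",Rm.T)
E
```

```text
med [234 220  16  16 197] [241.7157 227.4416] (241.5, 227.5) 8.276573181152344 [0.4413 0.2298 0.045 ] diam mm 41.000777000619905
small [293 226  11  10  90] [297.7111 230.5889] (297.7368469238281, 230.65789794921875) 5.431675910949707 [0.4361 0.088  0.04  ] diam mm 27.85559147480828
L [203 132  33  32 150] ((219.22509765625, 147.5059051513672), (31.136632919311523, 31.357738494873047), 70.05052947998047) [0.6433 0.2923 0.05  ] outer mm [73.8715 74.3961]
S [284 141  21  21  84] ((294.53302001953125, 150.98558044433594), (19.609468460083008, 20.02838134765625), 86.8047103881836) [0.6376 0.1002 0.05  ] outer mm [46.5234 47.5173]
M [359 142  28  27 115] ((372.4163513183594, 154.83058166503906), (25.286014556884766, 25.802350997924805), 103.9839096069336) [ 0.631 -0.097  0.05 ] outer mm [59.991 61.216]
handle [466 192  29   9 150] [480.0733 196.1267] ((480.08111572265625, 196.01351928710938), (28.112226486206055, 5.918363571166992), 9.462323188781738)
handle pt [ 0.5282 -0.3527  0.098 ]
rim BL BR FR FL [array([ 0.6537, -0.3038]), array([ 0.6328, -0.4412]), array([ 0.5243, -0.4238]), array([ 0.5427, -0.2873])]
large [ 0.5889 -0.3614  0.053 ]
tool axes [[-0.0004  0.0013 -1.    ]
 [ 0.2269 -0.9739 -0.0014]
 [-0.9739 -0.2269  0.0001]]
```

>>> drive_tool --deltas '[[[-6.8, 0, 0], [0, 0, 0], 4.5], [[-6.8, 0, 0], [0, 0, 0], 4.5], [[-6.8, 0, 0], [0, 0, 0], 4.5], [[-6.8, 0, 0], [0, 0, 0], 4.5], [[-6.8, 0, 0], [0, 0, 0], 4.5], [[-6.8, 0, 0], [0, 0, 0], 4.5], [[-6.8, 0, 0], [0, 0, 0], 4.5], [[-6.8, 0, 0], [0, 0, 0], 4.5], [[-6.8, 0, 0], [0, 0, 0], 4.5], [[-6.8, 0, 0], [0, 0, 0], 4.5], [[0, 0, 0], [0, 0, 0], 4.5]]'

```text
clock: 1.12
tool_pos: [0.1414, -0.6086, 0.2493]
eef_rot: [0.537, 0.461, -0.536, 0.46]
contact_force: [0.2, -0.5, -0.2]
opening: 0.513
```

>>> drive_tool --deltas '[[[0, 0, 0], [0, 1.4, -1.3], 4.5], [[0, 0, 0], [0, 2.8, -2.6], 4.5], [[0, 0, 0], [0, 2.8, -2.6], 4.5], [[0, 0, 0], [0, 2.8, -2.6], 4.5], [[0, 0, 0], [0, 2.8, -2.6], 4.5], [[0, 0, 0], [0, 2.8, -2.6], 4.5], [[0, 0, 0], [0, 2.8, -2.6], 4.5], [[0, 0, 0], [0, 2.8, -2.6], 4.5], [[0, 0, 0], [0, 2.8, -2.6], 4.5], [[0, 0, 0], [0, 2.8, -2.6], 4.5], [[0, 0, 0], [0, 2.8, -2.6], 4.5], [[0, 0, 0], [0, 1.4, -1.3], 4.5]]'

```text
clock: 2.12
tool_pos: [0.4951, -0.3689, 0.2501]
eef_rot: [0.538, 0.46, -0.535, 0.461]
contact_force: [-0.3, 0.0, 1.3]
opening: 0.511
```

```bash
cat >> h.py <<'E'
def go(x,y,z,yaw=None):
    s=r.get_state();M=R.from_quat(s["eef_rot"]).as_matrix()
    now=np.degrees(np.arctan2(M[1,1],M[0,1]))
    if yaw is not None:
        print("turn x (down-tool) deg:",((now-yaw+90)%180)-90,"tilt err",M[:,0]); a=np.radians(now-(((now-yaw+90)%180)-90))
        M=np.array([[0,np.cos(a),np.sin(a)],[0,np.sin(a),-np.cos(a)],[-1,0,0]])
    print("t %.2f pos %s yaw %.1f shift cm %s open %.3f F %s"%(s["clock"],s["tool_pos"].round(4),now,(100*M.T@(np.array([x,y,z])-s["tool_pos"])).round(2),s["opening"],s["contact_force"].round(1)))
E
python3 - <<'E'
from h import *
go(.5282,-.3527,.084,-8.7)
d,s=snap("wrist","w1.png")
E
```

```text
turn x (down-tool) deg: -0.059780021737665834 tilt err [ 0.00379581  0.00249257 -0.99998969]
t 2.12 pos [ 0.4951 -0.3689  0.2501] yaw -8.8 shift cm [16.61  3.03 -2.1 ] open 0.511 F [-0.3  0.   1.3]
```

View pics/w1.png

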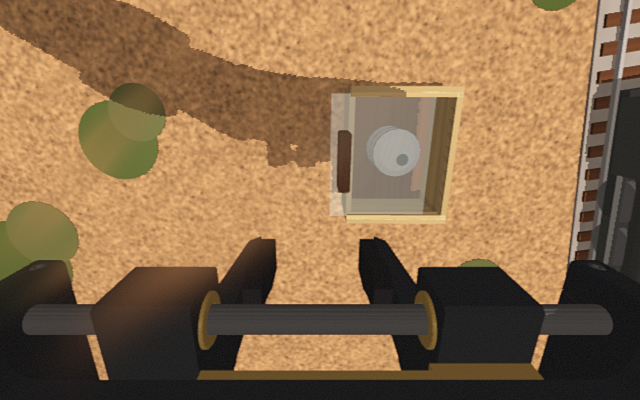

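The wrist view shows the lid slightly open, with the handle bar at about (344,161) and the tank at (394,152). Casting this from the wrist view.

```bash
python3 - <<'E'
from h import *
d,s=snap("wrist")
hsv=cv2.cvtColor(d["color"],cv2.COLOR_RGB2HSV)
m=np.zeros((400,640),np.uint8);m[125:200,330:360]=((hsv[...,2]<100)&(hsv[...,1]>90))[125:200,330:360]
print(cv2.minAreaRect(cv2.findNonZero(m)))
x,y,w,h=cv2.boundingRect(cv2.findNonZero(m));print(x,y,w,h)
for z in(.098,.09,.083):print(px2w(d,x+w/2-.5,y+h/2-.5,z,s), px2w(d,x,y+h/2,z,s),px2w(d,x+w,y+h/2,z,s))
print("tank",px2w(d,394.5,152,.052,s)); t,_=snap("top")
for p in((.528,-.3527,.092),(.5884,-.364,.0)):print(w2px(d,p,s),w2px(t,p))
print("rim corners",[px2w(d,*p,.073,s)[:2].round(4) for p in((464,87),(445,222))])
E
```

```text
((340.9600524902344, 162.99839782714844), (12.789773941040039, 60.111934661865234), 2.290609836578369)
335 133 14 61
[ 0.52499185 -0.34787969  0.098     ] [ 0.5186561 -0.3474265  0.098    ] [ 0.5321737  -0.34946005  0.098     ]
[ 0.52546615 -0.34955924  0.09      ] [ 0.51895399 -0.34909342  0.09      ] [ 0.53284798 -0.3511836   0.09      ]
[ 0.52588117 -0.35102884  0.083     ] [ 0.51921464 -0.35055198  0.083     ] [ 0.53343798 -0.3526917   0.083     ]
tank [ 0.58799385 -0.35397885  0.052     ]
(np.float64(344.5724006163611), np.float64(166.0889116098142)) (np.float64(480.7604926801689), np.float64(195.80020733115063))
(np.float64(385.17023223486814), np.float64(153.12205910319904)) (np.float64(471.91559215420136), np.float64(176.13295954470877))
rim corners [array([ 0.6553, -0.2957]), array([ 0.634 , -0.4377])]
```

```bash
python3 -c "
from h import *
go(.5265,-.351,.084,-8.7)"
```

```text
turn x (down-tool) deg: -0.12298611223013722 tilt err [ 5.51726844e-04  6.40550553e-04 -9.99999643e-01]
t 2.27 pos [ 0.4919 -0.3719  0.2496] yaw -8.8 shift cm [16.56  3.11 -2.59] open 0.511 F [-0.6 -0.2 -0.1]
```

>>> drive_tool --deltas '[[[0, 0, 0], [0, 1.6, -1.3], 4.5], [[0, 0, 0], [0, 1.5, -1.3], 4.5], [[0, 0, 0], [2.5, 0, 0], 4.5], [[0, 0, 0], [3.5, 0, 0], 4.5], [[0, 0, 0], [3.5, 0, 0], 4.5], [[0, 0, 0], [3.0, 0, 0], 4.5], [[0, 0, 0], [2.5, 0, 0], 4.5], [[0, 0, 0], [1.5, 0, 0], 4.5], [[0, 0, 0], [0, 0, 0], 4.5], [[0, 0, 0], [0, 0, 0], 4.5]]'

```text
clock: 3.1
tool_pos: [0.5234, -0.3543, 0.0844]
eef_rot: [-0.537, -0.459, 0.539, -0.458]
contact_force: [-0.4, -1.0, 0.4]
opening: 0.512
```

>>> drive_tool --deltas '[[[0, 0, 0], [0, 0, 0], 0.5], [[0, 0, 0], [0, 0, 0], 0.5], [[0, 0, 0], [0, 0, 0], 0.5], [[0, 0, 0], [0, 0, 0], 0.5], [[0, 0, 0], [0, 0, 0], 0.5], [[0, 0, 0], [0, 0, 0], 0.5]]' --force 15

```text
clock: 3.6
tool_pos: [0.5251, -0.353, 0.0853]
eef_rot: [0.537, 0.459, -0.537, 0.46]
contact_force: [-0.5, 0.7, 2.4]
opening: 0.131
```

```bash
python3 -c "
from h import *
go(.5265,-.351,.084,-8.7)"
```

```text
turn x (down-tool) deg: -0.20123581810378255 tilt err [ 6.50394853e-04 -5.33743559e-04 -9.99999646e-01]
t 3.60 pos [ 0.5251 -0.353   0.0853] yaw -8.9 shift cm [ 0.13  0.1  -0.22] open 0.131 F [-0.5  0.7  2.4]
```

>>> drive_tool --deltas '[[[0, 0, 0], [0, -0.6, 0], 0.5], [[0, 0, 0], [0, -1, 0], 0.5], [[0, 0, 0], [0, -1, 0], 0.5], [[0, 0, 0], [0, -1, 0], 0.5], [[0, 0, 0], [0, -1, 0], 0.5], [[0, 0, 0], [0, -1, 0], 0.5], [[0, 0, 0], [0, -1, 0], 0.5], [[0, 0, 0], [0, -0.6, 0], 0.5], [[0, 0, 0], [0, 0, 0], 0.5]]'

```text
clock: 4.35
tool_pos: [0.4525, -0.3415, 0.0852]
eef_rot: [-0.537, -0.46, 0.538, -0.459]
contact_force: [-1.2, 1.0, 6.1]
opening: 0.135
```

>>> drive_tool --deltas '[[[0, 0, 0], [0, -0.4, 0], 0.5], [[0, 0, 0], [0, -0.4, 0], 0.5], [[0, 0, 0], [0, -0.4, 0], 0.5], [[0, 0, 0], [0, 0, 0], 0.5], [[0, 0, 0], [0, 0, 0], 0.5]]'

```text
clock: 4.77
tool_pos: [0.4416, -0.3398, 0.0852]
eef_rot: [-0.537, -0.46, 0.537, -0.46]
contact_force: [0.1, 0.6, 7.7]
opening: 0.134
```

>>> drive_tool --deltas '[[[0, 0, 0], [0, -0.4, 0], 0.5], [[0, 0, 0], [0, 0, 0], 0.5], [[0, 0, 0], [0, 0, 0], 0.5]]'

```text
clock: 5.02
tool_pos: [0.4403, -0.3396, 0.0852]
eef_rot: [0.538, 0.458, -0.536, 0.461]
contact_force: [5.3, -1.4, 3.5]
opening: 0.138
```

>>> drive_tool --deltas '[[[0, 0, 0], [0, -0.4, 0], 0.5], [[0, 0, 0], [0, 0, 0], 0.5], [[0, 0, 0], [0, 0, 0], 0.5]]'

```text
clock: 5.27
tool_pos: [0.4402, -0.3396, 0.0852]
eef_rot: [0.54, 0.457, -0.534, 0.464]
contact_force: [11.8, -3.6, -5.8]
opening: 0.133
```

>>> drive_tool --deltas '[[[0, 0, 0], [0, 0.6, 0], 0.5], [[0, 0, 0], [0, 0, 0], 4.0], [[0, 0, 0], [0, 0, 0], 4.0], [[0, 0, 0], [0, 0, 0], 4.0], [[0, 0, 0], [-1.5, 0, 0], 4.0], [[0, 0, 0], [-3, 0, 0], 4.0], [[0, 0, 0], [-4, 0, 0], 4.0], [[0, 0, 0], [-4, 0, 0], 4.0], [[0, 0, 0], [-3.5, 0, 0], 4.0], [[0, 0, 0], [0, 0, 0], 4.0]]'

```text
clock: 6.1
tool_pos: [0.4424, -0.341, 0.2508]
eef_rot: [0.538, 0.456, -0.536, 0.463]
contact_force: [0.7, 0.7, -1.0]
opening: 0.453
```

```bash
python3 - <<'E'
from h import *
go(.4361,.088,.25,-77)
d,s=snap("wrist"); t,s2=snap("top")
o=np.zeros((600,640,3),np.uint8);o[:400]=d["color"];o[400:600]=cv2.resize(t["color"][130:230,200:520],(640,200))
cv2.imwrite("pics/w2.png",o[:,:,::-1])
E
```

```text
turn x (down-tool) deg: 68.06425440054113 tilt err [ 0.00873654 -0.00585087 -0.99994472]
t 6.10 pos [ 0.4424 -0.341   0.2508] yaw -8.9 shift cm [  0.08 -41.94  -9.03] open 0.453 F [ 0.7  0.7 -1. ]
```

View pics/w2.png

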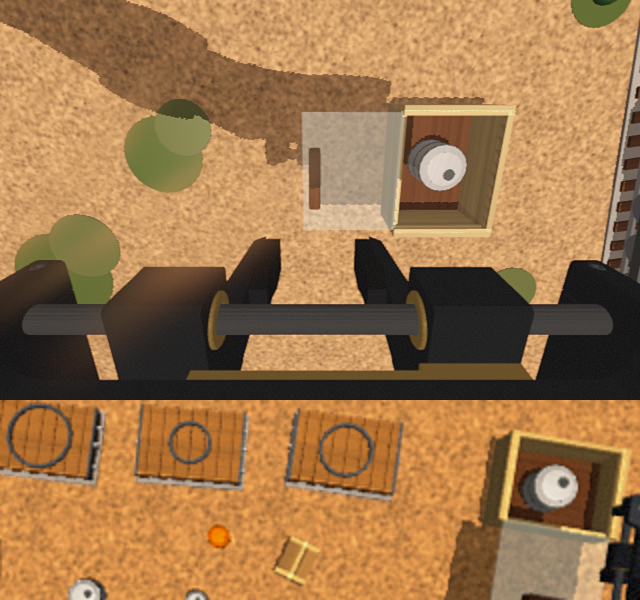

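The lid is fully open: in the wrist view the handle is at (315,178), the tank is uncovered at (440,165) and the top view agrees. Now I'll turn and move to the small tank.

>>> drive_tool --deltas '[[[6.8, 0, 0], [0, 0, 0], 5.0], [[6.8, 0, 0], [0, 0, 0], 5.0], [[6.8, 0, 0], [0, 0, 0], 5.0], [[6.8, 0, 0], [0, 0, 0], 5.0], [[6.8, 0, 0], [0, 0, 0], 5.0], [[6.8, 0, 0], [0, 0, 0], 5.0], [[6.8, 0, 0], [0, 0, 0], 5.0], [[6.8, 0, 0], [0, 0, 0], 5.0], [[6.8, 0, 0], [0, 0, 0], 5.0], [[6.8, 0, 0], [0, 0, 0], 5.0], [[0, 0, 0], [0, 0, 0], 5.0]]'

```text
clock: 7.12
tool_pos: [0.4383, -0.3389, 0.2426]
eef_rot: [-0.701, -0.08, 0.704, -0.079]
contact_force: [-0.5, 0.1, -0.6]
opening: 0.564
```

>>> drive_tool --deltas '[[[0, 0, 0], [0, -2, 0], 5.0], [[0, 0, 0], [0, -3.6, -0.4], 5.0], [[0, 0, 0], [0, -4, -0.5], 5.0], [[0, 0, 0], [0, -4, -0.5], 5.0], [[0, 0, 0], [0, -4, -0.5], 5.0], [[0, 0, 0], [0, -4, -0.5], 5.0], [[0, 0, 0], [0, -4, -0.5], 5.0], [[0, 0, 0], [0, -4, -0.5], 5.0], [[0, 0, 0], [0, -4, -0.5], 5.0], [[0, 0, 0], [0, -4, -0.5], 5.0], [[0, 0, 0], [0, -3, 0], 5.0], [[0, 0, 0], [0, -1.3, 0], 5.0]]'

```text
clock: 8.12
tool_pos: [0.3858, 0.0823, 0.2438]
eef_rot: [-0.701, -0.085, 0.703, -0.084]
contact_force: [0.6, -0.6, -1.1]
opening: 0.566
```

>>> drive_tool --deltas '[[[0, 0, 0], [0, 0, 0], 5.0], [[0, 0, 0], [0, 0, 0], 5.0]]'

```text
clock: 8.28
tool_pos: [0.3869, 0.0782, 0.244]
eef_rot: [-0.701, -0.082, 0.703, -0.083]
contact_force: [-0.2, -0.0, -0.6]
opening: 0.57
```

```bash
python3 - <<'E'
from h import *
d,s=snap("wrist","w3.png")
print("exp small",w2px(d,(.4361,.088,.04),s),"med",w2px(d,(.4413,.2298,.045),s))
go(.4361,.088,.022,-77)
E
```

```text
exp small (np.float64(319.0972259320208), np.float64(127.39823662881356)) med (np.float64(189.37692941461364), np.float64(91.03631827824991))
turn x (down-tool) deg: 0.168967374770844 tilt err [-0.00184803 -0.0015464  -0.9999971 ]
t 8.33 pos [0.3872 0.0773 0.2441] yaw -76.8 shift cm [22.21  0.06 -5.  ] open 0.564 F [-0.7 -0.5 -0.2]
```

View pics/w3.png

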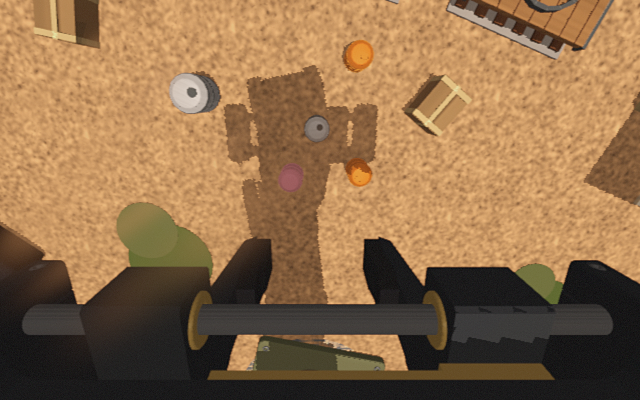

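The wrist view shows the small silver tank at (316,127), within 3 px of the prediction, and the medium at (190,92). The orange and pink look-alikes are clear of the fingers.

>>> drive_tool --deltas '[[[0, 0, 0], [0, 0, -1.5], 5.0], [[0, 0, 0], [0, 0, -2.0], 5.0], [[0, 0, 0], [1.5, 0, -1.5], 5.0], [[0, 0, 0], [3, 0, 0], 5.0], [[0, 0, 0], [4, 0, 0], 5.0], [[0, 0, 0], [4, 0, 0], 5.0], [[0, 0, 0], [3.5, 0, 0], 5.0], [[0, 0, 0], [3, 0, 0], 5.0], [[0, 0, 0], [2, 0, 0], 5.0], [[0, 0, 0], [0.8, 0, 0], 5.0], [[0, 0, 0], [0, 0, 0], 5.0], [[0, 0, 0], [0, 0, 0], 5.0]]'

```text
clock: 9.33
tool_pos: [0.4411, 0.0887, 0.0372]
eef_rot: [-0.699, -0.079, 0.706, -0.081]
contact_force: [-0.1, -0.5, 0.7]
opening: 0.566
```

```bash
python3 -c "
from h import *
go(.4361,.088,.022,-77)"
```

```text
turn x (down-tool) deg: 0.021410158749219477 tilt err [-0.00967101 -0.00337176 -0.99994755]
t 9.33 pos [0.4411 0.0887 0.0372] yaw -77.0 shift cm [ 1.52 -0.04  0.5 ] open 0.566 F [-0.1 -0.5  0.7]
```

>>> drive_tool --deltas '[[[0, 0, 0], [0.4, 0, 0.4], 5.0], [[0, 0, 0], [1.0, 0, 0], 5.0], [[0, 0, 0], [0, 0, 0], 5.0], [[0, 0, 0], [0, 0, 0], 1.5], [[0, 0, 0], [0, 0, 0], 1.5], [[0, 0, 0], [0, 0, 0], 1.5], [[0, 0, 0], [0, 0, 0], 1.5], [[0, 0, 0], [0, 0, 0], 1.5], [[0, 0, 0], [0, 0, 0], 1.5]]' --force 12

```text
clock: 10.08
tool_pos: [0.4403, 0.0901, 0.0307]
eef_rot: [-0.698, -0.08, 0.707, -0.082]
contact_force: [-0.4, -0.3, 7.1]
opening: 0.309
```

>>> drive_tool --deltas '[[[0, 0, 0], [-0.5, 0, 0], 1.5], [[0, 0, 0], [-1.5, 0, 0], 1.5], [[0, 0, 0], [-3, 0, 0], 1.5], [[0, 0, 0], [-3, 0, 0], 1.5], [[0, 0, 0], [-3, 0, 0], 1.5], [[0, 0, 0], [-1, 0, 0], 1.5], [[0, 0, 0], [0, 0, 0], 1.5], [[0, 0, 0], [0, 0, 0], 1.5]]'

```text
clock: 10.75
tool_pos: [0.4418, 0.0901, 0.1506]
eef_rot: [-0.698, -0.08, 0.707, -0.081]
contact_force: [-0.1, 0.2, -0.8]
opening: 0.309
```

```bash
python3 -c "
from h import *
go(.6376,.1002,.067,-77)"
```

```text
turn x (down-tool) deg: 0.07814422525075315 tilt err [-0.01220207 -0.00361997 -0.999919  ]
t 10.75 pos [0.4418 0.0901 0.1506] yaw -76.9 shift cm [  8.36   3.43 -19.31] open 0.309 F [-0.1  0.2 -0.8]
```

>>> drive_tool --deltas '[[[0, 0.7, 0], [0, 0, 0], 1.5], [[0, 0, 0], [0, 0, 0], 1.5]]'

```text
clock: 10.92
tool_pos: [0.4405, 0.0901, 0.1492]
eef_rot: [-0.701, -0.08, 0.704, -0.082]
contact_force: [-0.6, 0.0, -0.8]
opening: 0.314
```

```bash
python3 - <<'E'
from h import *
go(.6376,.1002,.067,-77)
d,s=snap("side");w,_=snap("wrist")
u,v=map(int,w2px(d,s["tool_pos"]));print(u,v)
a=cv2.resize(d["color"][v-80:v+80,u-100:u+100],(750,600));cv2.imwrite("pics/s1.png",a[:,:,::-1])
E
```

```text
turn x (down-tool) deg: 0.15600259580286036 tilt err [-0.00319887 -0.00212944 -0.99999262]
t 10.92 pos [0.4405 0.0901 0.1492] yaw -76.8 shift cm [  8.22   3.45 -19.44] open 0.314 F [-0.6  0.  -0.8]
320 195
```

View pics/s1.png

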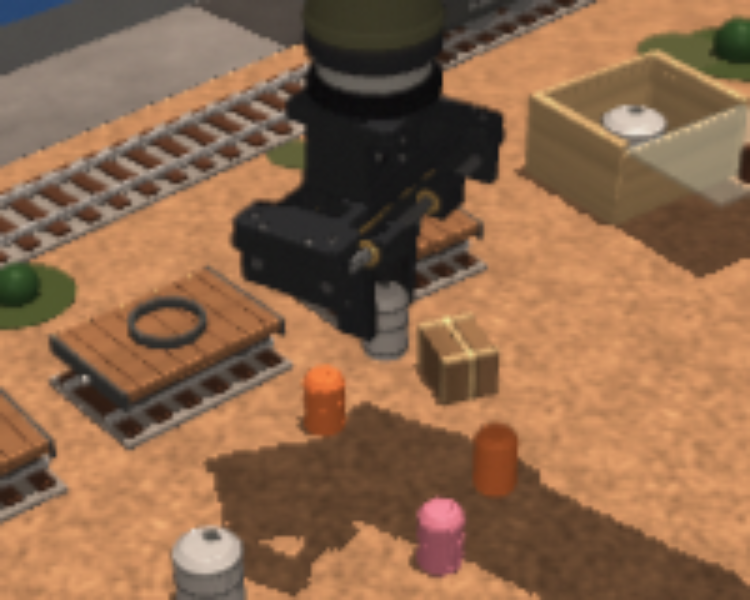

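Small tank is held upright, with its base at about (385,352) in the crop and the fingers clear.

>>> drive_tool --deltas '[[[0, 0, 0], [0, 0.3, -1.4], 1.5], [[0, 0, 0], [0, 0.4, -2.5], 1.5], [[0, 0, 0], [0, 0.5, -3], 1.5], [[0, 0, 0], [0, 0.5, -3], 1.5], [[0, 0, 0], [0, 0.5, -3], 1.5], [[0, 0, 0], [0, 0.5, -3], 1.5], [[0, 0, 0], [0, 0.5, -2.3], 1.5], [[0, 0, 0], [0, 0.2, -1.2], 1.5], [[0, 0, 0], [2, 0, 0], 1.5], [[0, 0, 0], [2, 0, 0], 1.5], [[0, 0, 0], [0, 0, 0], 1.5], [[0, 0, 0], [0, 0, 0], 1.5]]'

```text
clock: 12.02
tool_pos: [0.6368, 0.1012, 0.1083]
eef_rot: [-0.701, -0.08, 0.704, -0.082]
contact_force: [0.2, -0.4, -0.4]
opening: 0.313
```

```bash
python3 - <<'E'
from h import *
go(.6376,.1002,.074,-77)
w,s=snap("wrist","w4.png")
print("ring exp",w2px(w,(.6376,.1002,.05),s), "L",w2px(w,(.6433,.2923,.05),s))
E
```

```text
turn x (down-tool) deg: 0.16456352607505664 tilt err [-0.00507032 -0.00228595 -0.99998453]
t 12.02 pos [0.6368 0.1012 0.1083] yaw -76.8 shift cm [ 3.43  0.12 -0.05] open 0.313 F [ 0.2 -0.4 -0.4]
ring exp (np.float64(319.20791033451985), np.float64(218.92720998321795)) L (np.float64(31.142598916489362), np.float64(147.8316145155249))
```

View pics/w4.png

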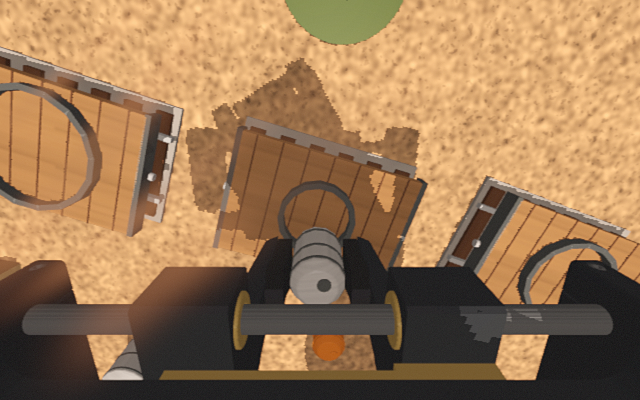

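The small ring is centred at about (317,218) against a prediction of (319,219), with the held tank right above it. Lowering.

>>> drive_tool --deltas '[[[0, 0, 0], [1, 0, 0], 1.5], [[0, 0, 0], [1, 0, 0], 1.5], [[0, 0, 0], [0.6, 0, 0], 1.5], [[0, 0, 0], [0.3, 0, 0], 1.5], [[0, 0, 0], [0.2, 0, 0], 1.5], [[0, 0, 0], [0, 0, 0], 1.5], [[0, 0, 0], [0, 0, 0], 1.5]]'

```text
clock: 12.65
tool_pos: [0.6384, 0.1015, 0.0792]
eef_rot: [-0.702, -0.081, 0.703, -0.081]
contact_force: [0.0, -0.6, -0.5]
opening: 0.311
```

>>> drive_tool --deltas '[[[0, 0, 0], [0.2, 0, 0], 1.5], [[0, 0, 0], [0, 0, 0], 1.5], [[0, 0, 0], [0, 0, 0], 1.5]]'

```text
clock: 12.9
tool_pos: [0.6383, 0.1014, 0.0772]
eef_rot: [-0.702, -0.08, 0.703, -0.081]
contact_force: [-0.3, 0.2, -0.6]
opening: 0.311
```

>>> drive_tool --deltas '[[[0, 0, 0], [0.3, 0, 0], 1.5], [[0, 0, 0], [0, 0, 0], 1.5], [[0, 0, 0], [0, 0, 0], 1.5]]'

```text
clock: 13.15
tool_pos: [0.6381, 0.1013, 0.0739]
eef_rot: [-0.702, -0.08, 0.703, -0.081]
contact_force: [0.5, -0.2, -0.4]
opening: 0.311
```

>>> drive_tool --deltas '[[[0, 0, 0], [0.2, 0, 0], 1.5], [[0, 0, 0], [0, 0, 0], 1.5], [[0, 0, 0], [0, 0, 0], 1.5]]'

```text
clock: 13.4
tool_pos: [0.6388, 0.1015, 0.0728]
eef_rot: [0.703, 0.08, -0.702, 0.081]
contact_force: [-0.7, -0.4, 5.4]
opening: 0.311
```

>>> drive_tool --deltas '[[[0, 0, 0], [0, 0, 0], 2.8], [[0, 0, 0], [0, 0, 0], 3.5], [[0, 0, 0], [0, 0, 0], 5.0], [[0, 0, 0], [0, 0, 0], 5.0], [[0, 0, 0], [-1.5, 0, 0], 5.0], [[0, 0, 0], [-3, 0, 0], 5.0], [[0, 0, 0], [-3.5, 0, 0], 6.2], [[0, 0, 0], [-3, 0, 0], 6.2], [[0, 0, 0], [0, 0, 0], 6.2]]'

```text
clock: 14.15
tool_pos: [0.642, 0.1035, 0.1897]
eef_rot: [0.706, 0.081, -0.699, 0.08]
contact_force: [0.8, 1.8, -0.1]
opening: 0.71
```

```bash
python3 - <<'E'
from h import *
go(.4413,.2298,.18,-77)
w,s=snap("wrist","w5.png")
print("ring",w2px(w,(.6376,.1002,.05),s),"tank top if centred",w2px(w,(.6376,.1002,.084),s))
E
```

```text
turn x (down-tool) deg: 0.10452499397592874 tilt err [ 0.0104566   0.00317588 -0.99994028]
t 14.15 pos [0.642  0.1035 0.1897] yaw -76.9 shift cm [  0.97 -16.82  16.71] open 0.710 F [ 0.8  1.8 -0.1]
ring (np.float64(319.9298446649629), np.float64(193.98104850448476)) tank top if centred (np.float64(320.2322479052492), np.float64(205.5025983254702))
```

View pics/w5.png

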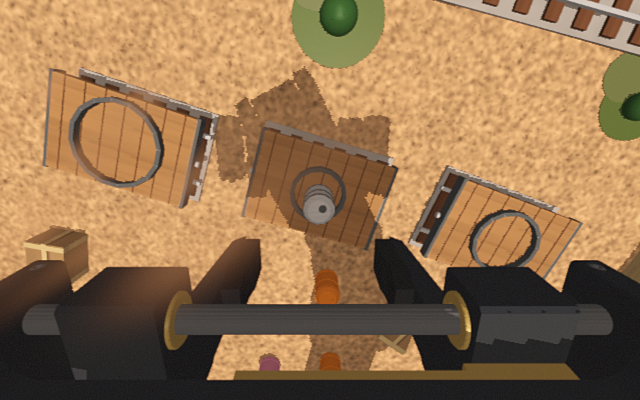

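The small tank stands upright inside the small ring, top at (319,208) with the ring round (318,190). On to the medium.

>>> drive_tool --deltas '[[[0, 0, 0], [0, -1.2, 1.2], 6.2], [[0, 0, 0], [0, -2.4, 2.4], 6.2], [[0, 0, 0], [0, -2.4, 2.4], 6.2], [[0, 0, 0], [0, -2.4, 2.4], 6.2], [[0, 0, 0], [0, -2.4, 2.4], 6.2], [[0, 0, 0], [0, -2.4, 2.4], 6.2], [[0, 0, 0], [0, -2.2, 2.2], 6.2], [[0, 0, 0], [0, -1.2, 1.2], 6.2], [[0, 0, 0], [0, 0, 0], 6.2], [[0, 0, 0], [0, 0, 0], 6.2]]'

```text
clock: 15.03
tool_pos: [0.4383, 0.2256, 0.1821]
eef_rot: [-0.702, -0.081, 0.703, -0.082]
contact_force: [0.8, -0.0, -0.8]
opening: 0.703
```

```bash
python3 - <<'E'
from h import *
go(.4413,.2298,.024,-77)
E
```

```text
turn x (down-tool) deg: 0.2500343007434651 tilt err [-0.00165844 -0.00188369 -0.99999685]
t 15.03 pos [0.4383 0.2256 0.1821] yaw -76.7 shift cm [15.81 -0.34 -0.38] open 0.703 F [ 0.8 -0.  -0.8]
```

>>> drive_tool --deltas '[[[0, 0, 0], [1, -0.3, -0.3], 6.2], [[0, 0, 0], [2.5, 0, 0], 6.2], [[0, 0, 0], [2.5, 0, 0], 6.2], [[0, 0, 0], [2.5, 0, 0], 6.2], [[0, 0, 0], [2.5, 0, 0], 6.2], [[0, 0, 0], [2.0, 0, 0], 6.2], [[0, 0, 0], [1.5, 0, 0], 6.2], [[0, 0, 0], [0.8, 0, 0], 6.2], [[0, 0, 0], [0, 0, 0], 6.2], [[0, 0, 0], [0, 0, 0], 6.2]]'

```text
clock: 15.87
tool_pos: [0.4416, 0.2284, 0.0287]
eef_rot: [-0.702, -0.08, 0.703, -0.081]
contact_force: [-0.0, 0.6, -0.0]
opening: 0.708
```

```bash
python3 - <<'E'
from h import *
go(.4413,.2298,.024,-77)
E
```

```text
turn x (down-tool) deg: 0.06536205310926846 tilt err [-0.00116691 -0.00180491 -0.99999769]
t 15.87 pos [0.4416 0.2284 0.0287] yaw -76.9 shift cm [ 0.47 -0.15 -0.  ] open 0.708 F [-0.   0.6 -0. ]
```

>>> drive_tool --deltas '[[[0, 0, 0], [0.3, -0.1, 0], 6.2], [[0, 0, 0], [0, 0, 0], 6.2], [[0, 0, 0], [0, 0, 0], 3], [[0, 0, 0], [0, 0, 0], 3], [[0, 0, 0], [0, 0, 0], 3], [[0, 0, 0], [0, 0, 0], 3], [[0, 0, 0], [0, 0, 0], 3], [[0, 0, 0], [0, 0, 0], 3]]' --force 15

```text
clock: 16.53
tool_pos: [0.4411, 0.2302, 0.0265]
eef_rot: [-0.702, -0.081, 0.703, -0.081]
contact_force: [0.4, 0.6, 5.6]
opening: 0.46
```

>>> drive_tool --deltas '[[[0, 0, 0], [-0.5, 0, 0], 3], [[0, 0, 0], [-1.5, 0, 0], 3], [[0, 0, 0], [-3, 0, 0], 3], [[0, 0, 0], [-3, 0, 0], 3], [[0, 0, 0], [-3, 0, 0], 3], [[0, 0, 0], [-3, 0, 0], 3], [[0, 0, 0], [-2, 0, 0], 3], [[0, 0, 0], [0, 0, 0], 3], [[0, 0, 0], [0, 0, 0], 3]]'

```text
clock: 17.28
tool_pos: [0.4413, 0.2297, 0.1868]
eef_rot: [0.703, 0.08, -0.702, 0.081]
contact_force: [-0.6, 0.8, -1.2]
opening: 0.454
```

```bash
python3 - <<'E'
from h import *
go(.631,-.097,.18,-77)
E
```

```text
turn x (down-tool) deg: 0.0810039479857636 tilt err [ 4.20116418e-04 -5.51209883e-04 -9.99999760e-01]
t 17.28 pos [0.4413 0.2297 0.1868] yaw -76.9 shift cm [  0.68  36.1  -11.13] open 0.454 F [-0.6  0.8 -1.2]
```

>>> drive_tool --deltas '[[[0, 0, 0], [0, 1.6, -0.5], 3], [[0, 0, 0], [0, 3, -0.9], 3], [[0, 0, 0], [0, 3.3, -1], 3], [[0, 0, 0], [0, 3.3, -1], 3], [[0, 0, 0], [0, 3.3, -1], 3], [[0, 0, 0], [0, 3.3, -1], 3], [[0, 0, 0], [0, 3.3, -1], 3], [[0, 0, 0], [0, 3.3, -1], 3], [[0, 0, 0], [0, 3.3, -1], 3], [[0, 0, 0], [0, 3.3, -1], 3], [[0, 0, 0], [0, 3, -1], 3], [[0, 0, 0], [0, 1.9, -0.6], 3]]'

```text
clock: 18.28
tool_pos: [0.6295, -0.0995, 0.1835]
eef_rot: [-0.701, -0.078, 0.704, -0.08]
contact_force: [-0.1, -0.7, -0.7]
opening: 0.455
```

>>> drive_tool --deltas '[[[0, 0, 0], [0, 0, 0], 3], [[0, 0, 0], [0, 0, 0], 3]]'

```text
clock: 18.45
tool_pos: [0.6285, -0.0959, 0.1837]
eef_rot: [-0.701, -0.08, 0.704, -0.08]
contact_force: [-0.1, 1.6, -1.0]
opening: 0.456
```

```bash
python3 - <<'E'
from h import *
go(.631,-.097,.0685,-77)
w,s=snap("wrist","w6.png")
print("ring",w2px(w,(.631,-.097,.05),s))
E
```

```text
turn x (down-tool) deg: -0.019080993465308893 tilt err [-0.00512169 -0.00125595 -0.9999861 ]
t 18.45 pos [ 0.6285 -0.0959  0.1837] yaw -77.0 shift cm [11.52  0.16 -0.22] open 0.456 F [-0.1  1.6 -1. ]
ring (np.float64(319.26162707980205), np.float64(186.2057020240986))
```

View pics/w6.png

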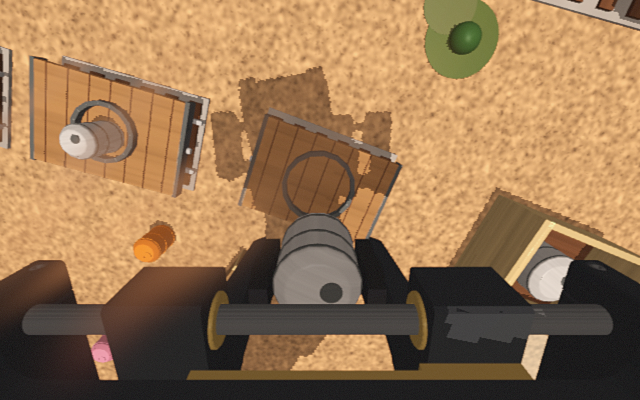

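The medium ring is at (318,186), exactly as predicted, and the tank is held upright. Lowering.

>>> drive_tool --deltas '[[[0, 0.3, 0], [1, 0.1, -0.2], 3], [[0, 0, 0], [2, 0, 0], 3], [[0, 0, 0], [2.5, 0, 0], 3], [[0, 0, 0], [2.0, 0, 0], 3], [[0, 0, 0], [1.5, 0, 0], 3], [[0, 0, 0], [1, 0, 0], 3], [[0, 0, 0], [0.5, 0, 0], 3], [[0, 0, 0], [0, 0, 0], 3], [[0, 0, 0], [0, 0, 0], 3]]'

```text
clock: 19.25
tool_pos: [0.6324, -0.0945, 0.0816]
eef_rot: [0.704, 0.081, -0.701, 0.081]
contact_force: [0.2, 0.3, -0.4]
opening: 0.456
```

```bash
python3 - <<'E'
from h import *
go(.631,-.097,.0685,-77)
E
```

```text
turn x (down-tool) deg: 0.16907986376625672 tilt err [ 4.61323760e-03  4.98191747e-04 -9.99989235e-01]
t 19.25 pos [ 0.6324 -0.0945  0.0816] yaw -76.8 shift cm [1.31 0.22 0.2 ] open 0.456 F [ 0.2  0.3 -0.4]
```

>>> drive_tool --deltas '[[[0, 0, 0], [0.4, 0.2, 0.1], 3], [[0, 0, 0], [0.4, 0, 0], 3], [[0, 0, 0], [0.2, 0, 0], 3], [[0, 0, 0], [0, 0, 0], 3], [[0, 0, 0], [0, 0, 0], 3]]'

```text
clock: 19.67
tool_pos: [0.6317, -0.0973, 0.0713]
eef_rot: [0.704, 0.081, -0.701, 0.081]
contact_force: [0.7, -0.5, -1.4]
opening: 0.454
```

>>> drive_tool --deltas '[[[0, 0, 0], [0.2, 0, 0], 3], [[0, 0, 0], [0, 0, 0], 3], [[0, 0, 0], [0, 0, 0], 3]]'

```text
clock: 19.92
tool_pos: [0.6317, -0.0972, 0.0692]
eef_rot: [0.704, 0.081, -0.701, 0.081]
contact_force: [0.3, -0.4, -1.5]
opening: 0.456
```

>>> drive_tool --deltas '[[[0, 0, 0], [0.2, 0, 0], 3], [[0, 0, 0], [0, 0, 0], 3], [[0, 0, 0], [0, 0, 0], 3]]'

```text
clock: 20.17
tool_pos: [0.6322, -0.0973, 0.0685]
eef_rot: [0.704, 0.08, -0.701, 0.081]
contact_force: [-1.7, 0.1, 7.3]
opening: 0.453
```

>>> drive_tool --deltas '[[[0, 0, 0], [0, 0, 0], 4.2], [[0, 0, 0], [0, 0, 0], 5], [[0, 0, 0], [0, 0, 0], 6.2], [[0, 0, 0], [0, 0, 0], 6.2], [[0, 0, 0], [-1.5, 0, 0], 6.2], [[0, 0, 0], [-3, 0, 0], 6.2], [[0, 0, 0], [-3, 0, 0], 7], [[0, 0, 0], [-3, 0, 0], 7], [[0, 0, 0], [-2.5, 0, 0], 7], [[0, 0, 0], [0, 0, 0], 7]]'

```text
clock: 21.0
tool_pos: [0.6345, -0.0968, 0.2028]
eef_rot: [0.707, 0.08, -0.698, 0.081]
contact_force: [1.0, 0.2, -0.1]
opening: 0.795
```

>>> drive_tool --deltas '[[[5.5, 0, 0], [0, 0, 0], 7], [[5.5, 0, 0], [0, 0, 0], 7], [[5.5, 0, 0], [0, 0, 0], 7], [[5.5, 0, 0], [0, 0, 0], 7], [[0, 0, 0], [0, 0, 0], 7]]'

```text
clock: 21.42
tool_pos: [0.6309, -0.0973, 0.1967]
eef_rot: [0.706, -0.056, -0.704, -0.055]
contact_force: [-0.7, 0.1, -0.3]
opening: 0.797
```

```bash
python3 - <<'E'
from h import *
t,_=snap("top")
hsv=cv2.cvtColor(t["color"],cv2.COLOR_RGB2HSV)
m=np.zeros((400,640),np.uint8);m[155:190,462:495]=((hsv[...,1]<40)&(hsv[...,2]>120))[155:190,462:495]
c=max(cv2.findContours(m,0,2)[0],key=cv2.contourArea);(u,v),q=cv2.minEnclosingCircle(c);print(u,v,q,px2w(t,u,v,.05))
go(.5885,-.3595,.18,-98.7)
w,s=snap("wrist","w7.png")
print("meds",w2px(w,(.631,-.097,.05),s),w2px(w,(.631,-.097,.09),s))
E
```

```text
Traceback (most recent call last):
ValueError: max() iterable argument is empty
```

```bash
python3 - <<'E'
from h import *
go(.5885,-.3595,.18,-98.7)
w,s=snap("wrist","w7.png")
print("meds",w2px(w,(.631,-.097,.05),s),w2px(w,(.631,-.097,.09),s))
E
```

```text
turn x (down-tool) deg: -0.05919003876232409 tilt err [ 3.25644924e-03 -2.95307820e-04 -9.99994654e-01]
t 21.47 pos [ 0.631  -0.0973  0.1967] yaw -98.8 shift cm [ 1.67 26.56  0.23] open 0.794 F [-0.2 -0.3 -0.3]
meds (np.float64(317.1444248560139), np.float64(185.70490637918303)) (np.float64(317.08573709268904), np.float64(198.4230918695665))
```

View pics/w7.png

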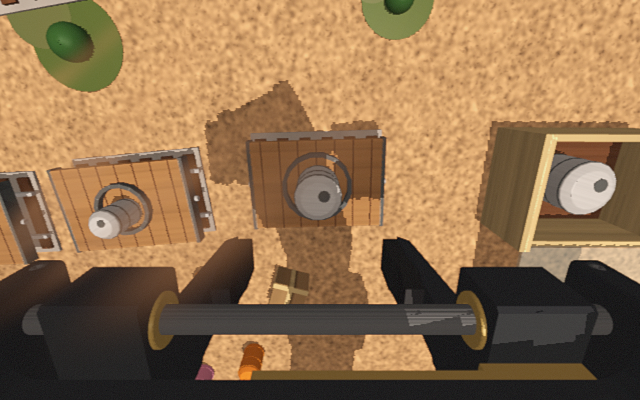

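The medium tank stands in its ring: top at (318,196), ring round (316,185). The large tank is in the box at (586,187).

>>> drive_tool --deltas '[[[0, 0, 0], [0, 1.2, 0.2], 7], [[0, 0, 0], [0, 2.5, 0.4], 7], [[0, 0, 0], [0, 3.3, 0.5], 7], [[0, 0, 0], [0, 3.3, 0.5], 7], [[0, 0, 0], [0, 3.3, 0.5], 7], [[0, 0, 0], [0, 3.3, 0.5], 7], [[0, 0, 0], [0, 3.3, 0.5], 7], [[0, 0, 0], [0, 3.3, 0.5], 7], [[0, 0, 0], [0, 2, 0.4], 7], [[0, 0, 0], [0, 1, 0], 7], [[0, 0, 0], [0, 0, 0], 7], [[0, 0, 0], [0, 0, 0], 7]]'

```text
clock: 22.52
tool_pos: [0.551, -0.3522, 0.1968]
eef_rot: [0.707, -0.054, -0.703, -0.055]
contact_force: [0.3, 0.3, -0.1]
opening: 0.795
```

```bash
python3 - <<'E'
from h import *
go(.5885,-.3595,.18,-98.7)
w,s=snap("wrist","w8.png")
print("tank",w2px(w,(.5885,-.3595,.05),s))
c=(.5865,-.3595);print("box c",w2px(w,(*c,.073),s))
E
```

```text
turn x (down-tool) deg: -0.13708482733670735 tilt err [ 0.00462339  0.00165735 -0.99998794]
t 22.52 pos [ 0.551  -0.3522  0.1968] yaw -98.8 shift cm [ 1.68  0.16 -3.82] open 0.795 F [ 0.3  0.3 -0.1]
tank (np.float64(319.3846906422762), np.float64(146.75918820813297))
box c (np.float64(319.8300066206632), np.float64(152.8912674083006))
```

View pics/w8.png

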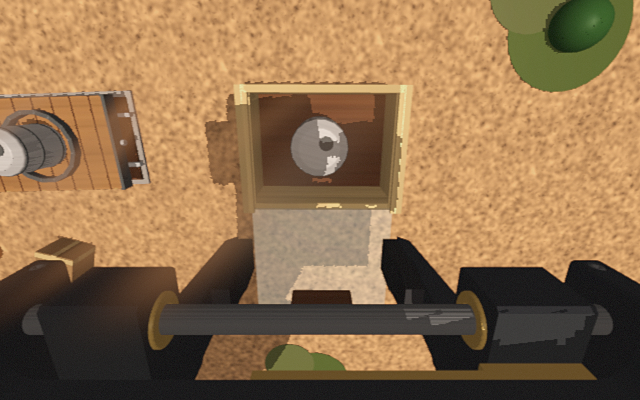

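The large tank is centred at (320,147), as predicted, with clear room on both sides for the fingers. Descending.

>>> drive_tool --deltas '[[[0, -0.2, 0], [0, 0.1, -1.8], 7], [[0, 0, 0], [0, 0, -2], 7], [[0, 0, 0], [0, 0, 0], 7], [[0, 0, 0], [1, 0, 0], 7], [[0, 0, 0], [2, 0, 0], 7], [[0, 0, 0], [2, 0, 0], 7], [[0, 0, 0], [1.5, 0, 0], 7], [[0, 0, 0], [0.5, 0, 0], 7], [[0, 0, 0], [0, 0, 0], 7], [[0, 0, 0], [0, 0, 0], 7]]'

```text
clock: 23.4
tool_pos: [0.5882, -0.3591, 0.1272]
eef_rot: [0.705, -0.054, -0.705, -0.055]
contact_force: [-0.6, 0.7, 0.8]
opening: 0.794
```

```bash
python3 - <<'E'
from h import *
go(.5885,-.3595,.03,-98.7)
E
```

```text
turn x (down-tool) deg: -0.1267310454389161 tilt err [ 5.20044179e-04  1.13490672e-03 -9.99999221e-01]
t 23.40 pos [ 0.5882 -0.3591  0.1272] yaw -98.8 shift cm [ 9.72  0.04 -0.04] open 0.794 F [-0.6  0.7  0.8]
```

>>> drive_tool --deltas '[[[0, 0, 0], [1, 0, 0], 7], [[0, 0, 0], [1.5, 0, 0], 7], [[0, 0, 0], [1.5, 0, 0], 7], [[0, 0, 0], [1.5, 0, 0], 7], [[0, 0, 0], [1.5, 0, 0], 7], [[0, 0, 0], [1.5, 0, 0], 7], [[0, 0, 0], [0.8, 0, 0], 7], [[0, 0, 0], [0.3, 0, 0], 7], [[0, 0, 0], [0, 0, 0], 7], [[0, 0, 0], [0, 0, 0], 7]]'

```text
clock: 24.23
tool_pos: [0.5887, -0.3597, 0.0313]
eef_rot: [0.705, -0.055, -0.704, -0.055]
contact_force: [0.5, 0.5, 0.0]
opening: 0.798
```

>>> drive_tool --deltas '[[[0, 0, 0], [0, 0, 0], 4.2], [[0, 0, 0], [0, 0, 0], 4.2], [[0, 0, 0], [0, 0, 0], 4.2], [[0, 0, 0], [0, 0, 0], 4.2], [[0, 0, 0], [0, 0, 0], 4.2], [[0, 0, 0], [0, 0, 0], 4.2]]' --force 20

```text
clock: 24.73
tool_pos: [0.5888, -0.3599, 0.0318]
eef_rot: [0.706, -0.055, -0.704, -0.055]
contact_force: [-1.0, 0.4, 5.2]
opening: 0.6
```

>>> drive_tool --deltas '[[[0, 0, 0], [-0.5, 0, 0], 4.2], [[0, 0, 0], [-1, 0, 0], 4.2], [[0, 0, 0], [-2, 0, 0], 4.2], [[0, 0, 0], [-2.5, 0, 0], 4.2], [[0, 0, 0], [-3, 0, 0], 4.2], [[0, 0, 0], [-3, 0, 0], 4.2], [[0, 0, 0], [-3, 0, 0], 4.2], [[0, 0, 0], [-2, 0, 0], 4.2], [[0, 0, 0], [-1, 0, 0], 4.2], [[0, 0, 0], [0, 0, 0], 4.2], [[0, 0, 0], [0, 0, 0], 4.2]]'

```text
clock: 25.65
tool_pos: [0.5876, -0.3597, 0.2104]
eef_rot: [-0.705, 0.054, 0.705, 0.055]
contact_force: [-0.3, 0.1, -1.2]
opening: 0.606
```

```bash
python3 - <<'E'
from h import *
go(.6433,.2923,.2,-98.7)
E
```

```text
turn x (down-tool) deg: -0.1755091890214544 tilt err [-5.36850725e-04  9.08009473e-04 -9.99999444e-01]
t 25.65 pos [ 0.5876 -0.3597  0.2104] yaw -98.9 shift cm [  1.04 -65.3    4.35] open 0.606 F [-0.3  0.1 -1.2]
```

>>> drive_tool --deltas '[[[0, 0, 0], [0, -1, 0], 4.2], [[0, 0, 0], [0, -2, 0.2], 4.2], [[0, 0, 0], [0, -3, 0.2], 4.2], [[0, 0, 0], [0, -3, 0.2], 4.2], [[0, 0, 0], [0, -3, 0.2], 4.2], [[0, 0, 0], [0, -3, 0.2], 4.2], [[0, 0, 0], [0, -3, 0.2], 4.2], [[0, 0, 0], [0, -3, 0.2], 4.2], [[0, 0, 0], [0, -3, 0.2], 4.2], [[0, 0, 0], [0, -3, 0.2], 4.2], [[0, 0, 0], [0, -3, 0.2], 4.2], [[0, 0, 0], [0, -3, 0.2], 4.2]]'

```text
clock: 26.65
tool_pos: [0.6158, -0.0281, 0.2093]
eef_rot: [-0.704, 0.054, 0.706, 0.055]
contact_force: [0.5, -0.3, -2.7]
opening: 0.602
```

>>> drive_tool --deltas '[[[0, 0, 0], [0, -3, 0.2], 4.2], [[0, 0, 0], [0, -3, 0.2], 4.2], [[0, 0, 0], [0, -3, 0.2], 4.2], [[0, 0, 0], [0, -3, 0.2], 4.2], [[0, 0, 0], [0, -3, 0.2], 4.2], [[0, 0, 0], [0, -3, 0.2], 4.2], [[0, 0, 0], [0, -3, 0.2], 4.2], [[0, 0, 0], [0, -3, 0.2], 4.2], [[0, 0, 0], [0, -3, 0.2], 4.2], [[0, 0, 0], [0, -3, 0.2], 4.2], [[0, 0, 0], [0, -1.5, 0], 4.2], [[0, 0, 0], [0, 0, 0], 4.2]]'

```text
clock: 27.65
tool_pos: [0.643, 0.2908, 0.2092]
eef_rot: [-0.704, 0.051, 0.707, 0.054]
contact_force: [-0.6, 1.2, -1.5]
opening: 0.604
```

```bash
python3 - <<'E'
from h import *
go(.6433,.2923,.2,-98.7)
E
```

```text
turn x (down-tool) deg: 0.2496087911567315 tilt err [-0.00376729  0.00457401 -0.99998244]
t 27.65 pos [0.643  0.2908 0.2092] yaw -98.5 shift cm [ 0.92 -0.15 -0.01] open 0.604 F [-0.6  1.2 -1.5]
```

Descending to about 2 cm above touchdown (TCP touchdown about 0.074).

>>> drive_tool --deltas '[[[0, 0, 0], [1, 0, 0], 4.2], [[0, 0, 0], [2, 0, 0], 4.2], [[0, 0, 0], [2.5, 0, 0], 4.2], [[0, 0, 0], [2.5, 0, 0], 4.2], [[0, 0, 0], [2, 0, 0], 4.2], [[0, 0, 0], [1, 0, 0], 4.2], [[0, 0, 0], [0, 0, 0], 4.2], [[0, 0, 0], [0, 0, 0], 4.2]]'

```text
clock: 28.32
tool_pos: [0.6461, 0.2828, 0.1008]
eef_rot: [-0.705, 0.055, 0.705, 0.055]
contact_force: [0.4, 0.7, -1.4]
opening: 0.6
```

```bash
python3 - <<'E'
from h import *
go(.6433,.2923,.0738,-98.7)
w,s=snap("wrist","w9.png")
print("ring",w2px(w,(.6433,.2923,.05),s))
E
```

```text
turn x (down-tool) deg: -0.2382451360175395 tilt err [-5.63353588e-04 -4.17269073e-04 -9.99999754e-01]
t 28.32 pos [0.6461 0.2828 0.1008] yaw -98.9 shift cm [ 2.7  -0.89  0.42] open 0.600 F [ 0.4  0.7 -1.4]
ring (np.float64(304.1453636789204), np.float64(229.80776111641308))
```

View pics/w9.png

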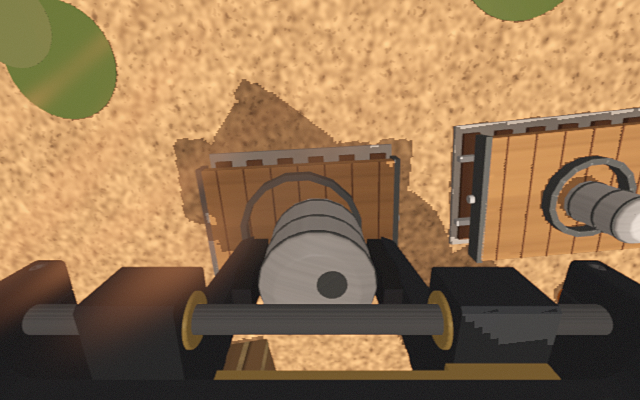

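The large ring spans u = 242 to 362, so its centre is at 302 against 304 predicted, and the tank is about 9 mm off to the right. Correcting and then lowering.

>>> drive_tool --deltas '[[[0, 0, 0], [0, -0.5, 0.2], 4.2], [[0, 0, 0], [0, -0.5, 0.2], 4.2], [[0, 0, 0], [0.6, 0, 0], 4.2], [[0, 0, 0], [0.6, 0, 0], 4.2], [[0, 0, 0], [0.4, 0, 0], 4.2], [[0, 0, 0], [0, 0, 0], 4.2], [[0, 0, 0], [0, 0, 0], 4.2]]'

```text
clock: 28.95
tool_pos: [0.6437, 0.294, 0.0848]
eef_rot: [-0.705, 0.055, 0.705, 0.055]
contact_force: [-0.1, -0.5, -1.8]
opening: 0.603
```

```bash
python3 - <<'E'
from h import *
go(.6433,.2923,.0738,-98.7)
E
```

```text
turn x (down-tool) deg: -0.19391291636006258 tilt err [-2.74412889e-04 -1.84550563e-04 -9.99999945e-01]
t 28.95 pos [0.6437 0.294  0.0848] yaw -98.9 shift cm [1.1  0.17 0.01] open 0.603 F [-0.1 -0.5 -1.8]
```

>>> drive_tool --deltas '[[[0, 0, 0], [0.4, 0, 0], 4.2], [[0, 0, 0], [0.3, 0, 0], 4.2], [[0, 0, 0], [0.2, 0, 0], 4.2], [[0, 0, 0], [0, 0, 0], 4.2], [[0, 0, 0], [0, 0, 0], 4.2]]'

```text
clock: 29.37
tool_pos: [0.6438, 0.2944, 0.0763]
eef_rot: [0.705, -0.055, -0.705, -0.055]
contact_force: [-0.0, -0.1, -1.0]
opening: 0.604
```

>>> drive_tool --deltas '[[[0, 0, 0], [0.2, 0, 0], 4.2], [[0, 0, 0], [0, 0, 0], 4.2], [[0, 0, 0], [0, 0, 0], 4.2]]'

```text
clock: 29.62
tool_pos: [0.6438, 0.2945, 0.0745]
eef_rot: [0.705, -0.054, -0.705, -0.055]
contact_force: [0.4, 0.3, -2.3]
opening: 0.602
```

>>> drive_tool --deltas '[[[0, 0, 0], [0.1, 0, 0], 4.2], [[0, 0, 0], [0, 0, 0], 4.2], [[0, 0, 0], [0, 0, 0], 4.2]]'

```text
clock: 29.87
tool_pos: [0.6441, 0.2946, 0.0739]
eef_rot: [0.705, -0.054, -0.705, -0.055]
contact_force: [-0.5, -0.0, 0.7]
opening: 0.602
```

>>> drive_tool --deltas '[[[0, 0, 0], [0.1, 0, 0], 4.2], [[0, 0, 0], [0, 0, 0], 5.5], [[0, 0, 0], [0, 0, 0], 6.2], [[0, 0, 0], [0, 0, 0], 7.2], [[0, 0, 0], [0, 0, 0], 7.2], [[0, 0, 0], [-1, 0, 0], 7.2], [[0, 0, 0], [-3, 0, 0], 7.2], [[0, 0, 0], [-3, 0, 0], 7.2], [[0, 0, 0], [-3, 0, 0], 7.2], [[0, 0, 0], [-3, 0, 0], 7.2], [[0, 0, 0], [-3, 0, 0], 7.2], [[0, 0, 0], [0, 0, 0], 7.2]]'

```text
clock: 30.87
tool_pos: [0.6469, 0.2967, 0.2407]
eef_rot: [0.709, -0.052, -0.701, -0.058]
contact_force: [1.5, 1.0, 1.3]
opening: 0.815
```

>>> drive_tool --deltas '[[[0, 0, 0], [0, 0, 1], 7.2], [[0, 0, 0], [0, 0, 3], 7.2], [[0, 0, 0], [0, 0, 3], 7.2], [[0, 0, 0], [0, 0, 3], 7.2], [[0, 0, 0], [0, 0, 3], 7.2], [[0, 0, 0], [0, 0, 3], 7.2], [[0, 0, 0], [0, 0, 2], 7.2], [[0, 0, 0], [0, 0, 1], 7.2], [[0, 0, 0], [0, 0, 0], 7.2], [[0, 0, 0], [0, 0, 0], 7.2]]'

```text
clock: 31.7
tool_pos: [0.457, 0.3238, 0.2328]
eef_rot: [0.706, -0.054, -0.704, -0.055]
contact_force: [0.2, 0.6, 0.5]
opening: 0.819
```

```bash
python3 - <<'E'
from h import *
t,s=snap("top");d,_=snap("side");w,_=snap("wrist");print(s["clock"],s["tool_pos"])
o=np.zeros((600,800,3),np.uint8)
o[:270]=cv2.resize(t["color"][120:255,170:570],(800,270))
o[270:]=cv2.resize(d["color"][115:325,140:440],(800,330),interpolation=cv2.INTER_CUBIC) if 0 else cv2.copyMakeBorder(cv2.resize(d["color"][125:315,140:430],(503,330)),0,0,0,297,0)
o[270:470,503:]=cv2.resize(w["color"],(297,200))
cv2.imwrite("pics/end.png",o[:,:,::-1])
E
```

```text
31.7 [0.45699649 0.32384503 0.2327559 ]
```

View pics/end.png

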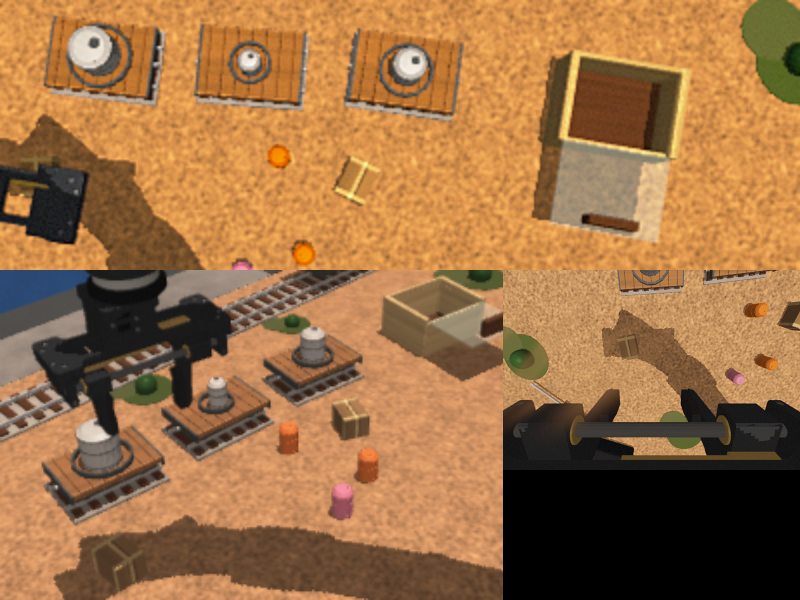

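```bash
python3 - <<'E'
from h import *
t,s=snap("top")
for n,p,z in(("L",(.6433,.2923),.092),):print(n,w2px(t,(*p,z)),"seen ~",170+90/2,120+46/2)
print(r.finish_job())
E
```

```text
L (np.float64(214.66942549925417), np.float64(143.96009726364744)) seen ~ 215.0 143.0
the job is handed in; nothing more can be done
None
```

All three tanks now stand in their own rings, and the job is handed in at about 32 s of the 90 s allowed. `finish_job` gave no verdict.

- **Lid:** I gripped the handle and slid the lid to its stop, where the force rose to about 12 N and the handle stopped moving. It was already about 2 cm open at the start. The final pictures show the box empty and the lid still fully open.
- **Tanks:** I placed them in the order small, medium, large. The large one was the tank in the box. I lowered each until the wrist felt the deck before letting go.
- **Final check:** In the last top and side pictures all three are upright inside their rings. The large tank's top is within about 1 px of where a centred tank should appear.
- **Left alone:** The two crates and the orange and pink look-alikes look unmoved, judged by eye and not measured. The gripper was raised and clear of everything at hand-in.
- **Small disagreements:** The small tank was gripped about 8 mm higher than planned, with no harm. The arm drifted up to about 9 mm sideways during fast descents, and I corrected that before lowering.

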